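Put the sharpening stone to bed: tip it flat and flip the lid shut

ROBOT

A 7-joint arm with a two-finger parallel gripper is mounted at the origin on the work surface. World frame = base frame: x ahead of the robot, y to its left, z up, the work surface at z = 0. Lengths are in mm, angles in degrees, forces in N, time in s.
With the tool pointing down it reaches from about 400 to 900 mm from the base axis. Payload 5.6 kg.
Tool frame: the origin (TCP) lies at the centre of the arm's flange, where the gripper is bolted on; the fingertips stand 190 mm ahead of it and the grasp point (between the pads) lies 171 mm ahead of it; z points along the fingers, y is the direction in which the jaws open and shut (so a half turn about z gives the same grasp; the last joint's range is limited). The gripper opens to 92 mm and grips with 3 to 60 N. Pads are 20 mm wide; open, the fingers measure 128 mm over their backs; the gripper's body (75 mm by 189 mm) begins 69 mm behind the grasp point.
Start: joints at [-2.464, 26.786, -0.665, 91.828, 0.344, 61.387, -3.226], TCP at [650.001, -0.036, 404.692] pointing down, gripper open.
Joint ranges: [-144.91, 144.91], [-17.63, 115.5], [-89.93, 88.59], [15.96, 139.68], [-74.01, 254.01], [8.47, 105.57], [-167.45, 167.45]. Speed limits (degrees/s): [147.25, 147.25, 180, 180, 180, 180, 180].

INTERFACE

Orientations are given as [roll, pitch, yaw] about the fixed x, y, z axes, in that order (R = Rz(yaw) Ry(pitch) Rx(roll)).
In Python, from station import readout, read_camera, ctrl, nets gives the robot as it stands.
- The arm moves only by the tool arm_command, never from a script. Its argument "increments" is a list that holds one entry, the list of rows, each a list of 7 numbers: the shift along the world's x, y, z in m, then the turn, a rotation vector about the world's x, y, z in degrees, then the opening, from -1 (shut) to 1 (fully open). In form: [[[dx, dy, dz, wx, wy, wz, claw], ...]]. A call has 1 to 5 rows; each row is the pose to reach, as a shift and turn from the pose commanded when the call began; what a row does not reach only later rows make up. A row lasts 1/8 s, in which the tool goes at most 62.5 mm and 10.7 degrees, less where a joint would pass 70% of its speed; a pose out of reach is approached as far as the arm can. A call with a gripper value outside its range is refused whole. The fingers move at their own pace and stop on an object; "newtons" is the grip in N (left out, the last holds). Time passes only in rows, so rows that repeat a pose let the fingers close. It gives the time, the measured TCP pose, the force and the opening at its end, in the units of the state.
- readout.sense(): the state, without advancing time (a new reading comes with each control period).
- read_camera(name): name is "scene" or "side" or "wrist"; returns a dict with "img" (384x512x3 uint8, blue, green, red), "intrinsics" (3x3 intrinsics, pixels), "k1" (the pictures are not rectified: a ray, as slopes to the right and down, at radius r is drawn at 1 + k1 r^2 times it, then the intrinsics apply), "R" (3x3) and "t" (3): a world point X has camera coordinates R X + t; the wrist camera has in their place "mount" (4x4, takes a point from camera to tool coordinates, whose origin is the TCP and whose axes are the flange's). Camera axes: x right, y down, z forward; pixel columns grow to the right and rows downward; lengths in mm; the calibration is good to about 2 mm. A picture is of the moment at which its call begins: read the wrist's pose just before it. There is no depth.
- ctrl.job_done(): hands the job in, once; it reports no verdict.
Trained networks look in a picture, given as the dict that the camera call returned (one of the last four; its "shot" number tells which), for a name from the list of things; names that differ only in an ending like _2 or _b are one class to them, and where a whole thing is asked for, a point or a joint stands for the part that bears it (a point fixed in the world has none). Each returns a list of dicts, best first, with "score" (0 to 1); they miss things now and then, are a little off and sometimes report something else, mostly with a low value. They report only what shows in the picture. A call takes as long as a camera call. They do not tell look-alikes from the thing itself.
- nets.regions_of(label, picture): "mask" (384x512 bool, what is visible of it) and "uv" ([column, row] in pixels, amid what is visible of it).
The state is a dict: "t": time; "qpos": joint angles; "dq": joint speeds; "joint_efforts": joint torques, N m; "tool_pos": TCP position; "tcp_rot": TCP orientation; "ft_force": force on the tool from outside, world axes, zero at the start; "moment": the same for the moment, N m; "grip_width": opening from 0.0 (shut) to 1.0 (fully open).
Only numpy, scipy, OpenCV 4.12 (cv2) and the standard library are available. Lean on these libraries where they do the work, as an engineer would, in place of code of your own. Each camera call takes 0.05 s, during which the arm holds its last target. There are 200 camera calls.

TASK

The long sharpening stone stands on edge in its open wooden case: push it over so that it lies flat on the floor of the case, then push the stiff hinged lid over and press it fully shut. It is all done by pushing with the fingers: do not pick the stone up. Leave everything else on the bench where it is.

Things in the scene. Friction and masses are not known exactly. Their poses are not given: they have to be found in the camera images.
- case: Shallow open wooden box screwed to the bench, outside 112 (x) by 182 (y) by 36 high, walls and floor 6 thick (inside 100 by 170 by 30 deep). Origin: centre of its underside, on the bench; z up. The lid is hinged along the top of its +x long side; the stone stands near its -x long side, which faces roughly to the robot (the case is turned up to 0.5 rad either way).
- stone: Grey two-layer sharpening stone, 25 (x) by 150 (y) by 50 (z) as it stands on its long edge, 0.3 to 0.6 kg, loose in the case, 3 to 17 clear of the wall at -x. Origin: centre of the face it stands on at the start, 6 above the bench; its axes start nearly as the case's. Standing, it rises 20 above the case's rim, to 56 above the bench. Lying flat, its z axis is level.
- stone_mid (a point): Centre of the stone: 31 above the bench while it stands, 18.5 lying flat in the case. Pushed near its top towards the case's +x (towards the hinge) the stone tips about its lower edge, and past some 30 degrees of tilt it falls flat by itself; pushed low down it may slide instead.
- lid (a joint): Angle of the case's lid: 0 shut, pi/2 upright, 2.0 its stop; starts 1.6 to 1.95, leaning back past upright, away from the stone. A wooden board 118 long from hinge to free edge, 182 wide (case's y), 8 thick, about 0.14 kg, no handle. Stiff: it stays at any angle where it is left, so it must be pushed all the way down; 1 to 3 N at its free edge moves it.
- lid_hinge (a point): Middle of the lid's hinge line, which runs along the case's y: 56 from the case's centre along its +x, 36 above the bench. The lid's inner face passes through this line, the outer face is 8 further out. Shut, the lid's outer face is level at 44 above the bench, and its free edge overhangs the case's -x wall by 6.
- lid_edge (a point): Middle of the lid's free edge, half-way through its thickness; 118 from the hinge line. About 150 above the bench while the lid is open.
- screwdriver: Bystander: screwdriver lying on the bench beside the case, to its +y side. Origin under its middle.
- jar: Bystander: small closed jar, 48 across, 60 high, to the -y side of the case. Origin at the centre of its underside.
- slip: Bystander: small grey slip stone, 70 by 28 by 14, lying on the bench to the -y side of the case. Origin at the centre of its underside.
- collet: Bystander: stepped steel collet, 28 across, 34 high, to the +y side of the case. Origin at the centre of its underside.
- glue: Bystander: glue bottle, 68 across, 190 high, well to one side of the case (left or right). Origin at the centre of its underside.
- hammer: Bystander: hammer lying well to one side of the case (left or right). Origin under its middle.
- wheel: Bystander: grey grinding wheel, 76 across, 12 thick, lying towards the far side of the bench. Origin at the centre of its underside.
There are look-alikes about, which are no part of the job. Several things have the shape of the stone; the one meant has the colours described above.

How it is judged:
By the outcome, as a careful person would: the job done as asked, in the order asked, and still so for the second after the job is handed in, with the robot touching nothing.
It also fails if it takes over 58 s, if anything falls off the work surface, if the arm or the gripper's body presses on something with over 40 N, if the wrist force passes 120 N, or if a joint passes its speed limit or range.

## Working session

There is one attempt and no reset: what is moved stays moved. The work goes in short steps, Python scripts to look and compute and a tool call to move; the robot and the scene stay as the last step left them, time stands still between calls to the robot, and variables do not carry over. Pictures are saved under pics/ and viewed, about 8 in all and at most 12, crops included, and the job is handed in when it is done.

Besides the shell and the picture viewer there is one more tool, called after ">>>" by a JSON object that holds its "name" and its "arguments", one argument or row to a line. arm_command: Moves the arm, as the interface text tells. Its arguments: {"type":"object","properties":{"increments":{"type":"array"},"newtons":{"type":"number"}},"required":["increments"]}

```bash
ls; mkdir -p pics; cat > h.py <<'E'
import numpy as np, cv2
from station import readout, read_camera, ctrl, nets
def proj(p,X):
    c=(np.atleast_2d(X)@np.array(p["R"]).T)+np.array(p["t"]); s=c[:,:2]/c[:,2:]
    s=s*(1+p["k1"]*(s**2).sum(1,keepdims=True)); K=np.array(p["intrinsics"])
    return s@K[:2,:2].T+K[:2,2]
def ray(p,uv):
    K=np.array(p["intrinsics"]); d=(np.array(uv,float)-K[:2,2])/[K[0,0],K[1,1]]; s=d.copy()
    for _ in range(20): s=d/(1+p["k1"]*(s@s))
    R=np.array(p["R"]); return -R.T@np.array(p["t"]), R.T@np.r_[s,1]
def onz(p,uv,z):
    o,d=ray(p,uv); return o+d*(z-o[2])/d[2]
E
python3 - <<'E'
from h import *
print(readout.sense())
for n in ("scene","side"):
    p=read_camera(n); cv2.imwrite(f"pics/{n}0.png",p["img"]); print(n,np.round(p["R"],3).tolist(),np.round(p["t"]),p["k1"],np.array(p["intrinsics"]).round().tolist())
    for l in ("case","stone","lid","jar","glue","hammer","screwdriver","collet"):
        for r in nets.regions_of(l,p)[:4]: print(l,round(r["score"],2),np.round(r["uv"]),r["mask"].sum(), onz(p,r["uv"],20).round())
E
```

```text
pics
{'t': 0.0, 'qpos': array([-2.46379516, 26.83584313, -0.66601111, 91.87978564,  0.34478199,
       61.38485821, -3.22580942]), 'dq': array([-0.04287144,  0.05183852,  0.00396867, -0.05230408, -0.02160925,
       -0.0534974 , -0.11257042]), 'joint_efforts': array([-3.39112758e-04, -5.20573139e+01, -1.31628491e-02, -2.43752271e+01,
       -5.67366311e-02,  1.73054746e-02,  1.50106093e-04]), 'tool_pos': array([ 6.49759971e+02, -3.64473668e-02,  4.03750045e+02]), 'tcp_rot': array([-1.79901758e+02,  7.26820657e-03,  8.99979259e+01]), 'ft_force': array([-0.41201593,  0.30963363, -0.17614146]), 'moment': array([-0.0117831 , -0.03391808, -0.03498809]), 'grip_width': 1.0010377001981414}
scene [[-0.86, 0.51, -0.018], [0.408, 0.667, -0.623], [-0.306, -0.543, -0.782]] [ 488. -178. 1187.] -0.10253100081216446 [[369.0, 0.0, 254.0], [0.0, 369.0, 192.0], [0.0, 0.0, 1.0]]
case 0.73 [215. 153.] 152 [ 563. -239.   20.]
case 0.69 [239. 193.] 1832 [577. -65.  20.]
stone 0.95 [278. 124.] 548 [ 326. -252.   20.]
stone 0.93 [158. 196.] 993 [ 775. -174.   20.]
stone 0.79 [310. 164.] 589 [346. -49.  20.]

[... 426 characters left out ...]
 118 [494. 134.  20.]
side [[0.688, -0.725, 0.006], [-0.57, -0.545, -0.615], [0.449, 0.42, -0.788]] [-393.  338.  679.] -0.08941120011863828 [[352.0, 0.0, 251.0], [0.0, 352.0, 196.0], [0.0, 0.0, 1.0]]
case 0.74 [274. 191.] 5501 [625. -34.  20.]
stone 0.87 [262. 223.] 984 [528. -78.  20.]
stone 0.83 [196. 272.] 1195 [329. -61.  20.]
stone 0.77 [352. 188.] 566 [ 778. -179.   20.]
stone 0.73 [268. 319.] 1462 [ 360. -247.   20.]
lid 0.81 [278. 174.] 3076 [676.  -1.  20.]
jar 0.62 [323. 223.] 470 [ 633. -188.   20.]
glue 0.72 [172.  94.] 997 [702. 498.  20.]
hammer 0.8 [403. 277.] 1653 [ 640. -409.   20.]
screwdriver 0.94 [210. 205.] 381 [476.  55.  20.]
collet 0.5 [190. 187.] 96 [480. 139.  20.]
```

```bash
python3 - <<'E'
import cv2,numpy as np
a=cv2.imread("pics/scene0.png")[90:270,120:360];b=cv2.imread("pics/side0.png")[110:300,160:400]
a=cv2.resize(a,(760,570),interpolation=cv2.INTER_CUBIC);b=cv2.resize(b,(720,570),interpolation=cv2.INTER_CUBIC)
cv2.imwrite("pics/a.png",a);cv2.imwrite("pics/b.png",b)
E
```

```text
(no output)
```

View pics/a.png

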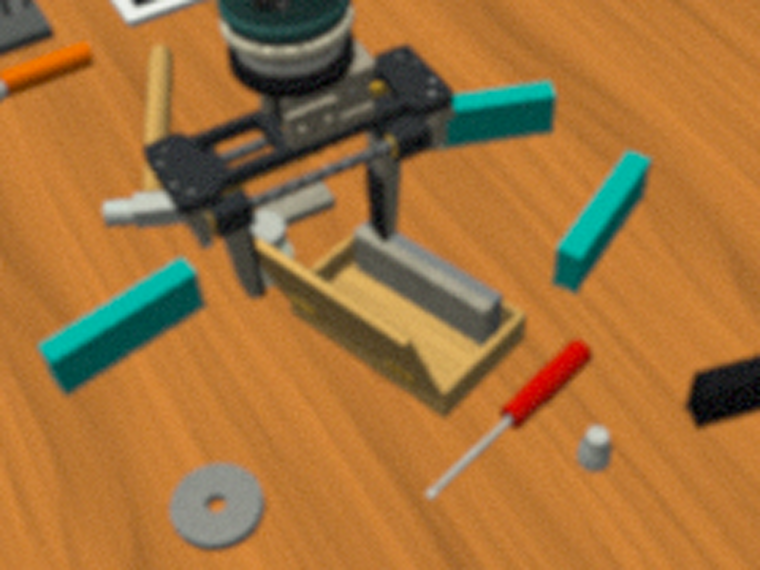

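View pics/b.png

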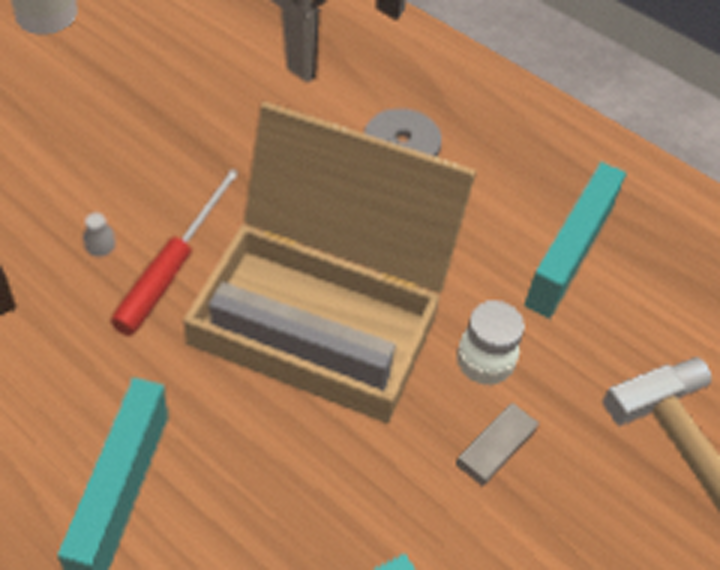

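The side crop shows the grey standing stone in the case at crop (300,335), i.e. full (262,223). Candidates for "stone" in the side view are (262,223), grey and in the case, and (196,272), (352,188) and (268,319), all teal on the bench. The grey one fits, and this enlarged crop confirms it. Next I fit the poses.

```bash
cat > fit.py <<'E'
from h import *
from scipy.optimize import least_squares
ps={n:read_camera(n) for n in("scene","side")}
S=lambda u,v:(160+u/3,110+v/3)
C=lambda u,v:(120+u*240/760,90+v*180/570)
def Rz(a): c,s=np.cos(a),np.sin(a); return np.array([[c,-s,0],[s,c,0],[0,0,1]])
def lidp(a,y,t): # point 118 out, t thickness outward
    return np.array([56-118*np.cos(a)+t*np.sin(a), y, 36+118*np.sin(a)+t*np.cos(a)])
# case obs
ob=[("side",[-56,91,36],S(187,322)),("side",[-56,-91,36],S(391,402)),("side",[56,-91,36],S(438,297)),("side",[56,91,36],S(244,230)),("side",[-56,-91,0],S(388,421)),("side",[-56,91,0],S(189,343)),
("scene",[-56,91,36],C(524,315)),("scene",[56,91,36],C(445,397)),("scene",[56,91,0],C(443,413))]
lo=[("side",91,0,S(263,106)),("side",-91,0,S(470,175)),("scene",-91,4,C(257,240)),("scene",91,4,C(408,345))]
def f(q):
    R=Rz(q[2]); o=np.r_[q[:2],0]; e=[]
    for n,X,uv in ob: e.append(proj(ps[n],o+R@X)[0]-uv)
    for n,y,t,uv in lo: e.append(proj(ps[n],o+R@lidp(q[3],y,t))[0]-uv)
    return np.concatenate(e)
r=least_squares(f,[620,-50,0,1.75],x_scale=[10,10,.1,.1],loss="soft_l1"); q=r.x
print("case",q[:2].round(1),"yaw deg",np.rad2deg(q[2]).round(2),"lid",q[3].round(3)); print(f(q).reshape(-1,2).round(1).tolist())
so=[([-12.5,75,50],S(210,302)),([12.5,75,50],S(224,285)),([12.5,-75,50],S(394,346)),([-12.5,-75,50],S(388,365))]
so2=[([12.5,75,50],C(500,297)),([12.5,75,0],C(498,333)),([12.5,-75,50],C(357,240)),([-12.5,75,50],C(487,300))][:1]
def g(s):
    R=Rz(s[2]); o=np.r_[s[:2],6]
    return np.concatenate([proj(ps["side"],o+R@X)[0]-uv for X,uv in so])
g_=least_squares(g,[q[0]-35,q[1],q[2]],x_scale=[10,10,.1],loss="soft_l1"); s=g_.x
print("stone",s[:2].round(1),np.rad2deg(s[2]).round(1),"in case",(Rz(q[2]).T@np.r_[s[:2]-q[:2],0]).round(1)); print(g(s).reshape(-1,2).round(1).tolist())
def onto(l,z,n="side"):
    for r in nets.regions_of(l,ps[n])[:1]:
        w=onz(ps[n],r["uv"],z); print(l,w.round(),"in case",(Rz(q[2]).T@(w-np.r_[q[:2],0])).round())
onto("jar",30);onto("glue",95);onto("slip",7);onto("screwdriver",12)
E
python3 fit.py
```

```text
case [546.5 -67.3] yaw deg 19.09 lid 1.903
[[-1.6, -0.5], [0.3, -0.2], [0.3, -0.8], [-0.9, -1.9], [-0.2, 1.0], [-1.4, 0.6], [0.5, -1.3], [-0.5, -1.5], [0.2, 1.1], [-1.2, -0.9], [1.3, -0.8], [-7.2, -3.9], [-0.6, -1.0]]
stone [518.8 -81.3] 20.0 in case [-30.8  -4.1   0. ]
[[-0.0, 0.7], [-0.3, -1.2], [1.1, -0.9], [-0.5, 1.1]]
jar [473.  50.  30.] in case [-31. 135.  30.]
glue [643. 410.  95.] in case [247. 419.  95.]
slip [ 570. -248.    7.] in case [ -36. -179.    7.]
screwdriver [479.  54.  12.] in case [-24. 136.  12.]
```

>>> {"name": "arm_command", "arguments": {
  "increments": [
    [[-0.04, -0.02, 0, 0, 0, -10, -1], [-0.08, -0.04, 0, 0, 0, -20, -1], [-0.12, -0.06, 0, 0, 0, -30, -1], [-0.15, -0.08, 0, 0, 0, -40, -1], [-0.1665, -0.093, 0, 0, 0, -50, -1]]
  ]
}}

```text
t: 1.82
tool_pos: [482.0, -94.0, 405.0]
tcp_rot: [180.0, -0.0, 39.6]
ft_force: [-0.1, 0.6, -0.4]
grip_width: 0.472
```

>>> {"name": "arm_command", "arguments": {
  "increments": [
    [[0, 0, 0, 0, 0, -10, -1], [0, 0, 0, 0, 0, -20.9, -1], [0, 0, -0.04, 0, 0, -20.9, -1], [0, 0, -0.08, 0, 0, -20.9, -1], [0, 0, -0.1, 0, 0, -20.9, -1]]
  ]
}}

```text
t: 2.45
tool_pos: [482.9, -92.9, 303.0]
tcp_rot: [-179.9, 0.1, 19.1]
ft_force: [0.2, 0.1, 0.2]
grip_width: 0.005
```

>>> {"name": "arm_command", "arguments": {
  "increments": [
    [[0, 0, -0.04, 0, 0, 0, -1], [0, 0, -0.066, 0, 0, 0, -1], [0, 0, -0.066, 0, 0, 0, -1]]
  ]
}}

```text
t: 2.82
tool_pos: [482.8, -92.9, 237.3]
tcp_rot: [-179.9, 0.2, 19.1]
ft_force: [0.2, -0.0, 0.0]
grip_width: 0.005
```

```bash
python3 - <<'E'
from h import *
s=readout.sense(); print(s["tool_pos"],s["ft_force"])
p=read_camera("side"); cv2.imwrite("pics/c.png",cv2.resize(p["img"][110:300,160:400],(720,570),interpolation=cv2.INTER_CUBIC))
E
```

```text
[482.8320709  -92.93826902 237.27334156] [ 0.23853181 -0.03408905  0.01048018]
```

View pics/c.png

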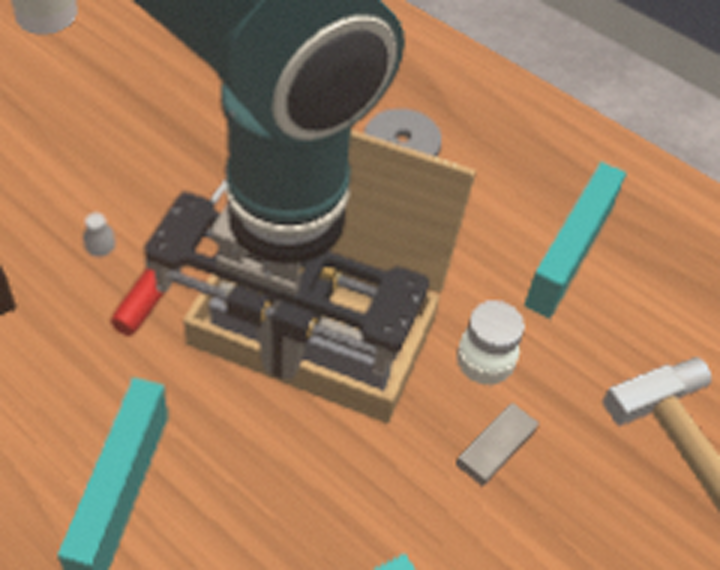

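The fingertips, at crop (278,378), are on the robot side of the stone just above the rim. I push along the case's +x.

>>> {"name": "arm_command", "arguments": {
  "increments": [
    [[0.0066, 0.0023, 0, 0, 0, 0, -1], [0.0123, 0.0043, 0, 0, 0, 0, -1], [0.0161, 0.0056, 0, 0, 0, 0, -1], [0.0198, 0.0069, 0, 0, 0, 0, -1], [0.0236, 0.0082, 0, 0, 0, 0, -1]]
  ]
}}

```text
t: 3.5
tool_pos: [507.4, -84.8, 238.8]
tcp_rot: [180.0, -0.0, 19.1]
ft_force: [-0.7, -1.1, 1.7]
grip_width: 0.007
```

>>> {"name": "arm_command", "arguments": {
  "increments": [
    [[0.0047, 0.0016, 0, 0, 0, 0, -1], [0.0094, 0.0033, 0, 0, 0, 0, -1], [0.0142, 0.0049, 0, 0, 0, 0, -1]]
  ]
}}

```text
t: 3.88
tool_pos: [521.8, -79.7, 238.6]
tcp_rot: [180.0, -0.0, 19.1]
ft_force: [-0.0, -0.3, -0.3]
grip_width: 0.004
```

```bash
python3 - <<'E'
from h import *
p=read_camera("side");q=read_camera("scene")
f=lambda i:cv2.resize(i,(390,310),interpolation=cv2.INTER_CUBIC)
cv2.imwrite("pics/d.png",np.hstack([f(p["img"][170:265,210:330]),f(q["img"][145:235,190:310])]))
E
```

```text
(no output)
```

View pics/d.png

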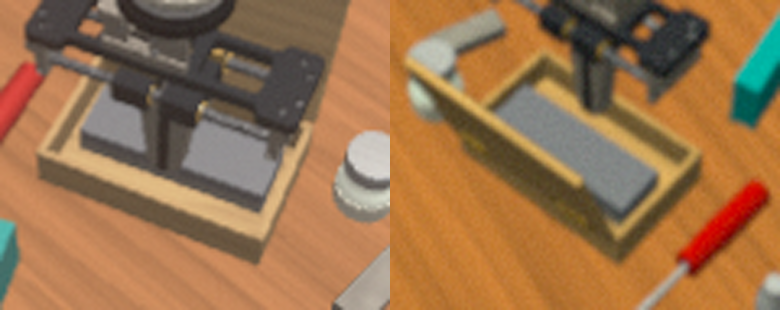

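Both views show the stone lying flat on the case floor, with its broad grey face up, clear of the walls. Now I go up and over behind the lid.

>>> {"name": "arm_command", "arguments": {
  "increments": [
    [[0, 0, 0.055, 0, 0, 0, -1], [0, 0, 0.11, 0, 0, 0, -1], [0, 0, 0.16, 0, 0, 0, -1], [0.05, 0.018, 0.165, 0, 0, 0, -1], [0.1, 0.037, 0.165, 0, 0, 0, -1]]
  ]
}}

```text
t: 4.6
tool_pos: [622.4, -42.9, 405.8]
tcp_rot: [179.9, -0.2, 19.0]
ft_force: [-0.3, -0.2, 0.9]
grip_width: 0.006
```

>>> {"name": "arm_command", "arguments": {
  "increments": [
    [[0.047, 0.018, 0, 0, 0, 0, -1], [0.047, 0.018, 0, 0, 0, 0, -1], [0.047, 0.018, -0.04, 0, 0, 0, -1], [0.047, 0.018, -0.083, 0, 0, 0, -1], [0.047, 0.018, -0.083, 0, 0, 0, -1]]
  ]
}}

```text
t: 5.22
tool_pos: [666.2, -25.5, 317.3]
tcp_rot: [-179.9, 0.4, 19.0]
ft_force: [-0.5, -0.3, -0.0]
grip_width: 0.004
```

```bash
python3 - <<'E'
from h import *
s=readout.sense(); print(s["tool_pos"],s["ft_force"])
f=lambda i:cv2.resize(i,(390,310),interpolation=cv2.INTER_CUBIC)
p=read_camera("side");q=read_camera("scene")
cv2.imwrite("pics/e.png",np.hstack([f(p["img"][110:265,195:345]),f(q["img"][125:235,170:310])]))
# plan: finger -x bottom corner on circle, in case frame, as TCP world
c,sn=np.cos(np.deg2rad(19.1)),np.sin(np.deg2rad(19.1))
for a in (1.9,1.7,1.5,1.3,1.1,.9,.7,.5,.3,.15,.05,0):
    r=100;x=56-r*np.cos(a)+8*np.sin(a)+10;z=36+r*np.sin(a)+8*np.cos(a)+190
    print(a,np.round([546.5+c*x,-67.3+sn*x,z],1))
E
```

```text
[666.24833615 -25.47769417 317.34653341] [-0.47378828 -0.29318324 -0.01577093]
1.9 [646.6 -32.6 318. ]
1.7 [628.5 -38.9 324.1]
1.5 [609.7 -45.4 326.3]
1.3 [590.9 -51.9 324.5]
1.1 [572.7 -58.2 318.7]
0.9 [556.  -64.  309.3]
0.7 [541.5 -69.  296.5]
0.5 [529.6 -73.2 281. ]
0.3 [520.8 -76.2 263.2]
0.15 [516.6 -77.7 248.9]
0.05 [514.9 -78.3 239. ]
0 [514.4 -78.4 234. ]
```

View pics/e.png

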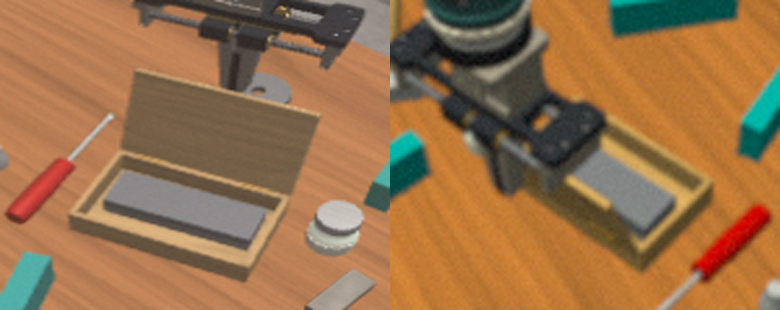

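The fingers are behind the lid, at (240,70) in the left view, below the lid's upper edge. I sweep along the arc.

>>> {"name": "arm_command", "arguments": {
  "increments": [
    [[-0.022, -0.008, 0, 0, 0, 0, -1], [-0.04, -0.014, 0.003, 0, 0, 0, -1], [-0.059, -0.0205, 0.005, 0, 0, 0, -1], [-0.077, -0.027, 0.004, 0, 0, 0, -1], [-0.0955, -0.033, -0.002, 0, 0, 0, -1]]
  ]
}}

```text
t: 5.95
tool_pos: [573.5, -58.3, 322.3]
tcp_rot: [179.9, -0.4, 19.1]
ft_force: [1.7, 0.7, 0.6]
grip_width: 0.004
```

>>> {"name": "arm_command", "arguments": {
  "increments": [
    [[-0.0165, -0.006, -0.01, 0, 0, 0, -1], [-0.031, -0.011, -0.022, 0, 0, 0, -1], [-0.043, -0.015, -0.038, 0, 0, 0, -1], [-0.052, -0.018, -0.055, 0, 0, 0, -1]]
  ]
}}

```text
t: 6.45
tool_pos: [521.6, -76.6, 266.3]
tcp_rot: [179.9, -0.3, 19.1]
ft_force: [0.7, 0.7, 1.1]
grip_width: 0.005
```

```bash
python3 - <<'E'
from h import *
s=readout.sense(); print(s["tool_pos"],s["ft_force"])
f=lambda i:cv2.resize(i,(390,310),interpolation=cv2.INTER_CUBIC)
p=read_camera("side");q=read_camera("scene")
cv2.imwrite("pics/f.png",np.hstack([f(p["img"][110:265,195:345]),f(q["img"][125:235,170:310])]))
E
```

```text
[521.55652461 -76.61572336 266.26618301] [0.6605701  0.6818114  1.13087868]
```

View pics/f.png

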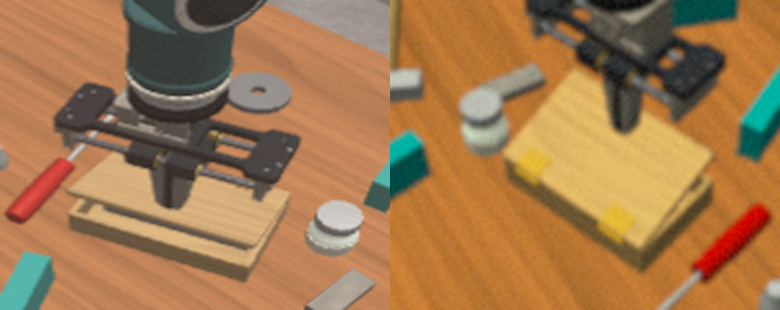

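The lid has followed and is about 0.3 rad from shut. I continue down and press.

>>> {"name": "arm_command", "arguments": {
  "increments": [
    [[-0.004, -0.001, -0.014, 0, 0, 0, -1], [-0.006, -0.002, -0.024, 0, 0, 0, -1], [-0.006, -0.002, -0.03, 0, 0, 0, -1], [-0.006, -0.002, -0.033, 0, 0, 0, -1], [-0.006, -0.002, -0.034, 0, 0, 0, -1]]
  ]
}}

```text
t: 7.18
tool_pos: [515.0, -78.3, 233.8]
tcp_rot: [-179.9, 0.0, 19.1]
ft_force: [-15.6, 1.6, 53.2]
grip_width: 0.004
```

The press reads 53 N, so the lid is against its stop. I lift off and check.

>>> {"name": "arm_command", "arguments": {
  "increments": [
    [[0, 0, 0.01, 0, 0, 0, -1], [0, 0, 0.05, 0, 0, 0, -1], [0, 0, 0.11, 0, 0, 0, -1], [-0.03, 0, 0.17, 0, 0, 0, -1], [-0.03, 0, 0.17, 0, 0, 0, -1]]
  ]
}}

```text
t: 7.8
tool_pos: [484.7, -78.3, 403.4]
tcp_rot: [179.9, -0.4, 19.1]
ft_force: [0.8, 1.6, 0.0]
grip_width: 0.006
```

```bash
python3 - <<'E'
from h import *
s=readout.sense(); print(s["tool_pos"],s["ft_force"])
p=read_camera("side");q=read_camera("scene")
c,sn=np.cos(np.deg2rad(19.1)),np.sin(np.deg2rad(19.1))
def W(x,y,z): return [546.5+c*x-sn*y,-67.3+sn*x+c*y,z]
i1=cv2.resize(p["img"][170:265,195:345],(750,475),interpolation=cv2.INTER_CUBIC)
for h,col in ((44,(0,0,255)),(52,(255,0,0))): # predicted free-edge corners shut vs 8mm open
    for y in (91,0,-91):
        u=(proj(p,W(-62,y,h))[0]-[195,170])*5; cv2.circle(i1,tuple(int(v) for v in u),3,col,-1)
cv2.imwrite("pics/g.png",i1)
E
```

```text
[484.69801667 -78.26896589 403.41869623] [0.78083031 1.61055369 0.01967131]
```

View pics/g.png

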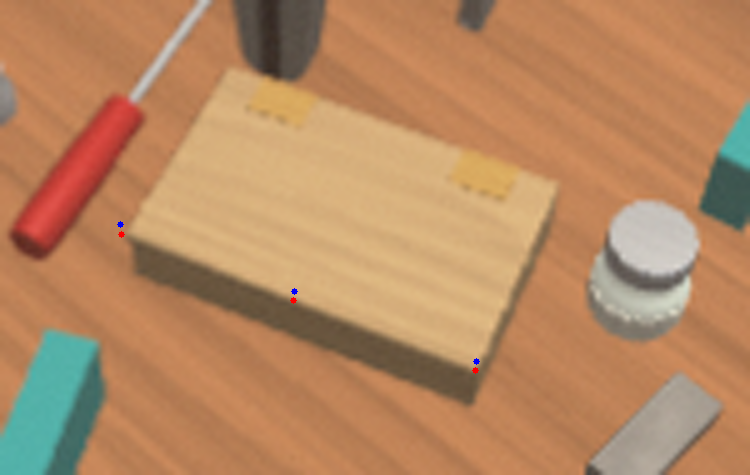

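The lid's front edge matches the "shut" markers at (475,370) and (293,300), and no gap shows. The robot is clear and the bystanders stand where they were.

```bash
python3 -c "
from station import ctrl; print(ctrl.job_done())"
```

```text
the job is handed in; nothing more can be done
None
```

The job is done and handed in at about 8 s of robot time. I tipped the grey stone flat onto the case floor by pushing it near its top. Then I swept the lid over from behind and pressed it shut.

**Last checks:**
- **Stone:** both cameras showed it lying flat before I closed the lid.
- **Lid:** pressed down, the fingertips stopped at about 44 mm above the bench, the shut height. The final side view shows the front edge on the predicted shut line with no visible gap.
- **Bystanders:** the screwdriver, jar and slip look unmoved in the final side view. I did not measure any bystander's pose again. The hammer, collet, wheel and glue were not fully in the last view, but the arm never went near them.
- **Press force:** it peaked higher than I intended, at about 53 N read at the wrist. It went through the fingertips only and stayed below the 120 N limit.

**Disagreements:**
- **Jar:** in one lookup the networks placed the jar on the screwdriver. The pictures showed this to be wrong, and I did not use it.
- **Lid corner:** in the pose fit, one of the lid's corners, picked by hand in the scene view, was off by about 8 px. I down-weighted it.

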